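# Draw out the tray with the blue squeegee

### The job

Both trays of the low squeegee rack stand ajar. With the fingertips only, pinching nothing, push the tray that holds the magenta squeegee fully home, and hook a fingertip behind the front lip of the tray that holds the blue squeegee and draw it out all the way to its stop. Do not touch the squeegees, which stay lying in their trays, and leave the torch and the tape measure beside the rack where they are.

Things in the scene. Friction and masses are not known exactly. Their poses are not given: they have to be found in the camera images.
- rack: Squeegee rack screwed to the table: a dark base plate 217 (x) x 276 (y) x 6 mm with three aluminium rails 26 mm high and a rear stop 34 mm high, holding two grey open trays side by side, centred 66 mm left and right of its middle line. Origin on the table under the middle of the front edge; x points into the rack, away from the robot, y to the left, z up. Its place and yaw vary.
- tray_left (a joint): How far the left tray is drawn out, m: 0 = fully home against the rear stop, 0.110 = fully out against its front stop; drawing it 1 mm towards the robot adds 0.001. It slides freely with about 2 N of friction and stays where it is left; no spring, no latch.
- tray_right (a joint): How far the right tray is drawn out, m: 0 = fully home against the rear stop, 0.110 = fully out against its front stop; drawing it 1 mm towards the robot adds 0.001. It slides freely with about 2 N of friction and stays where it is left; no spring, no latch.
- lip_left (a point): Middle of the top edge of the left tray's upright front lip (left/right as the robot sees it), 48 mm above the table. x points into the rack (the tray draws out along -x), y to the left, z up. The lip is a grey sheet 5 mm thick (x, this point mid-thickness), 120 mm wide and 42 mm high, with a white card on its outer face. In front of it is only bare table.
- lip_right (a point): Middle of the top edge of the right tray's upright front lip (left/right as the robot sees it), 48 mm above the table. x points into the rack (the tray draws out along -x), y to the left, z up. The lip is a grey sheet 5 mm thick (x, this point mid-thickness), 120 mm wide and 42 mm high, with a white card on its outer face. In front of it is only bare table.
- recess_left (a point): Middle of the floor of the empty finger recess behind the left tray's lip, 29.5 mm behind the lip's middle, 9 mm above the table. The recess is 54 mm long (x) and 116 mm wide; its side walls rise 19 mm, the lip 39 mm and the rear divider 11 mm above this floor. It moves with the tray.
- recess_right (a point): Middle of the floor of the empty finger recess behind the right tray's lip, 29.5 mm behind the lip's middle, 9 mm above the table. The recess is 54 mm long (x) and 116 mm wide; its side walls rise 19 mm, the lip 39 mm and the rear divider 11 mm above this floor. It moves with the tray.
- bay_left (a point): Middle of the squeegee compartment's floor in the left tray, 130.5 mm behind the lip's middle; the compartment is 140 (x) x 116 mm and moves with the tray.
- bay_right (a point): Middle of the squeegee compartment's floor in the right tray, 130.5 mm behind the lip's middle; the compartment is 140 (x) x 116 mm and moves with the tray.
- blue_card: Blue squeegee card with a black felt edge, 70 (x) x 100 (y) x 13 mm, lying flat in one of the two trays (which one varies). Origin at the centre of its underside, 9 mm above the table.
- magenta_card: Plain magenta squeegee card, 62 (x) x 100 (y) x 10 mm, lying flat in the other tray. Origin at the centre of its underside, 9 mm above the table.
- flashlight: Black torch, 115 x 33 x 33 mm, lying on the table at the left of the rack; origin under its middle. Bystander.
- measure: Yellow pocket tape measure, 34 x 75 x 62 mm, standing on the table at the right of the rack; origin under its middle. Bystander.

How it is judged:
On the way:
1. a finger hooked at the lip of the tray with the blue squeegee touches the tray while it is more than 65 mm out, the lip not pinched midway between the fingers (((horizontal distance between blue_card and bay_left below 0.05 m and value of joint tray_left above 0.065 m and contact force between the fingers and tray_left above 0.3 N and (x of the grasp point in the frame of lip_left between 0.005 and 0.08 m or x of the grasp point in the frame of lip_left between -0.08 and -0.008 m)) or (horizontal distance between blue_card and bay_right below 0.05 m and value of joint tray_right above 0.065 m and contact force between the fingers and tray_right above 0.3 N and (x of the grasp point in the frame of lip_right between 0.005 and 0.08 m or x of the grasp point in the frame of lip_right between -0.08 and -0.008 m)))), for 0.1 s.
At the end, for the whole second after the job is handed in: The tray holding the blue squeegee is drawn out by more than 104 of its 110 mm, the tray holding the magenta squeegee is within 5 mm of fully home, both squeegees lie flat in their compartments (centre within 50 mm of the compartment's), and trays and squeegees are at rest (((horizontal distance between blue_card and bay_left below 0.05 m and horizontal distance between magenta_card and bay_right below 0.05 m and value of joint tray_left above 0.104 m and value of joint tray_right below 0.005 m) or (horizontal distance between blue_card and bay_right below 0.05 m and horizontal distance between magenta_card and bay_left below 0.05 m and value of joint tray_right above 0.104 m and value of joint tray_left below 0.005 m)) and angle between each of blue_card, magenta_card's own z axis and vertical below 0.1 rad and height (world z) of each of blue_card, magenta_card below 0.016 m and linear speed of each of blue_card, magenta_card below 0.02 m/s and velocity of joint tray_left between -0.01 and 0.01 m/s and velocity of joint tray_right between -0.01 and 0.01 m/s); the robot touches nothing.
It fails at once if a squeegee is touched by the robot (contact force between any of the arm, the fingers and blue_card above 0.5 N or contact force between any of the arm, the fingers and magenta_card above 0.5 N).
It fails at once if a squeegee is lifted more than 15 mm (height (world z) of any of blue_card, magenta_card above 0.024 m).
It fails at once if the torch or the tape measure is moved more than 15 mm or tipped (distance of any of flashlight, measure from where it was at the start of the episode above 0.015 m or angle between measure's own z axis and vertical above 0.3 rad).
It also fails if it takes over 48 s, if anything falls off the work surface, if the arm or the gripper's body presses on something with over 40 N, if the wrist force passes 120 N, or if a joint passes its speed limit or range.

### The arm

A 7-joint arm with a two-finger parallel gripper is mounted at the origin on a cart in front of the work surface, level with it; the furniture and walls round the work are solid. World frame = base frame: x ahead of the robot, y to its left, z up, the work surface at z = 0. Lengths are in m, angles in rad, forces in N, time in s.
With the tool pointing down it reaches from about 0.4 to 0.875 m from the base axis. Payload 19.3 kg.
Tool frame: the origin (TCP) lies at the very end of the fingers, on their centre line; the grasp point (between the pads) lies 19 mm behind it; z points along the fingers, y is the line along which they close (so a half turn about z gives the same grasp; the last joint's range is limited). The gripper opens to 85 mm and grips with 20 to 120 N. Pads are 22 mm wide; open, the fingers measure 114 mm over their backs; the gripper's body (76 mm by 85 mm) begins 54 mm behind the grasp point. The pads swing forward as they close: fully open they stand 13 mm farther back than shut.
Start: joints at [-1.193, 0.521, -0.036, 1.599, 0.021, 1.021, -0.113], TCP at [0.271, 0.563, 0.207] pointing down, gripper open.
Joint ranges: [-2.91, 2.91], [-0.3, 2.13], [-1.5, 1.42], [0.17, 2.43], [-1.26, 4.41], [0.16, 1.93], [-2.52, 2.52]. Speed limits (rad/s): [1.89, 1.89, 2.39, 2.39, 3.01, 3.01, 3.01].

### API

Orientations are given as [roll, pitch, yaw] about the fixed x, y, z axes, in that order (R = Rz(yaw) Ry(pitch) Rx(roll)).
In Python, from workcell import bot gives the robot as it stands.
- The arm moves only by the shell command python3 -m crank 'ROWS' [FORCE]. ROWS is a JSON object of lists of equal length, an entry for each row: "travel": the shift along the world's x, y, z in cm, a list of three; "turn": the turn, a rotation vector about the world's x, y, z in degrees, a list of three; "gripper": the closure, from 0 (fully open) to 1 (shut). A call has exactly 5 rows; each row is the pose to reach, as a shift and turn from the pose commanded when the call began; what a row does not reach only later rows make up. A row lasts 1/10 s, in which the tool goes at most 50 mm and 8.59 degrees, less where a joint would pass 70% of its speed; a pose out of reach is approached as far as the arm can. A call with a gripper value outside its range is refused whole. The fingers move at their own pace and stop on an object; FORCE is the grip in N (left out, the last holds). Time passes only in rows, so rows that repeat a pose let the fingers close, or fill a call up. It gives the time, the measured TCP pose, the force, the opening and the grip force at its end, in the units of the state.
- bot.observe(): the state, without advancing time (a new reading comes with each control period).
- bot.grab_frame(name): name is "scene" or "top" or "wrist"; returns a dict with "pixels" (384x512x3 uint8, red, green, blue), "fx", "fy", "cx", "cy" (pixels), "extrinsics" (4x4, takes a point from world to camera coordinates). Camera axes: x right, y down, z forward; pixel columns grow to the right and rows downward; lengths in m; the calibration is good to about 2 mm. The wrist camera is an equidistant fisheye: a pixel r from the principal point sees the ray r / f radians off the axis. A picture is of the moment at which its call begins. There is no depth.
- bot.job_done(): hands the job in; it is judged then, once.
The state is a dict: "clock": time; "qpos": joint angles; "qd": joint speeds; "joint_efforts": joint torques, N m; "position": TCP position; "tool_rot": TCP orientation; "force": force on the tool from outside, world axes, zero at the start; "moment": the same for the moment, N m; "grip_width": finger opening in m; "finger_force": force on a finger pad.
Only numpy, scipy, OpenCV 4.12 (cv2) and the standard library are available. Lean on these libraries where they do the work, as an engineer would, in place of code of your own. Each camera call takes 0.05 s, during which the arm holds its last target. There are 200 camera calls.

## Working session

There is one attempt and no reset: what is moved stays moved. The work goes in short steps, Python scripts to look and compute and a shell command to move; the robot and the scene stay as the last step left them, time stands still between calls to the robot, and variables do not carry over. Pictures are saved under pics/ and viewed, at most 10 in all, crops included, and the job is handed in when it is done.

```bash
mkdir -p pics
python3 - <<'E'
from workcell import bot
import cv2
for n in("top","scene"):
    f=bot.grab_frame(n);cv2.imwrite(f"pics/{n}0.png",cv2.resize(f["pixels"][:,:,::-1],(800,600),interpolation=cv2.INTER_CUBIC))
    print(n,f["fx"],f["cx"],f["cy"],f["extrinsics"].round(3).tolist() if hasattr(f["extrinsics"],'round') else f["extrinsics"])
s=bot.observe();print(s["clock"],s["position"],s["tool_rot"],s["grip_width"])
E
```

```text
top 361.0124379989358 262.54423259717146 187.76992691581142 [[0.014, -1.0, -0.001, -0.025], [-0.991, -0.013, -0.13, 0.683], [0.13, 0.003, -0.991, 0.845], [0.0, 0.0, 0.0, 1.0]]
scene 378.29803754982856 253.1137117229792 187.96185604411545 [[-0.916, -0.401, 0.009, 0.596], [-0.31, 0.693, -0.651, 0.236], [0.255, -0.599, -0.759, 0.784], [0.0, 0.0, 0.0, 1.0]]
0.1 [0.27049889 0.56307751 0.20618894] [-3.14059037e+00  6.04759611e-05  2.69379984e+00] 0.08554681672297153
```

View pics/top0.png

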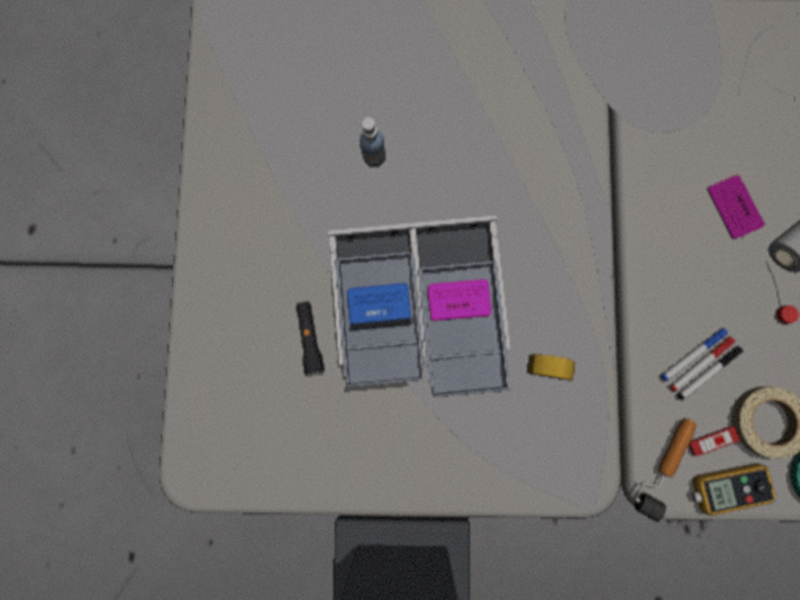

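View pics/scene0.png

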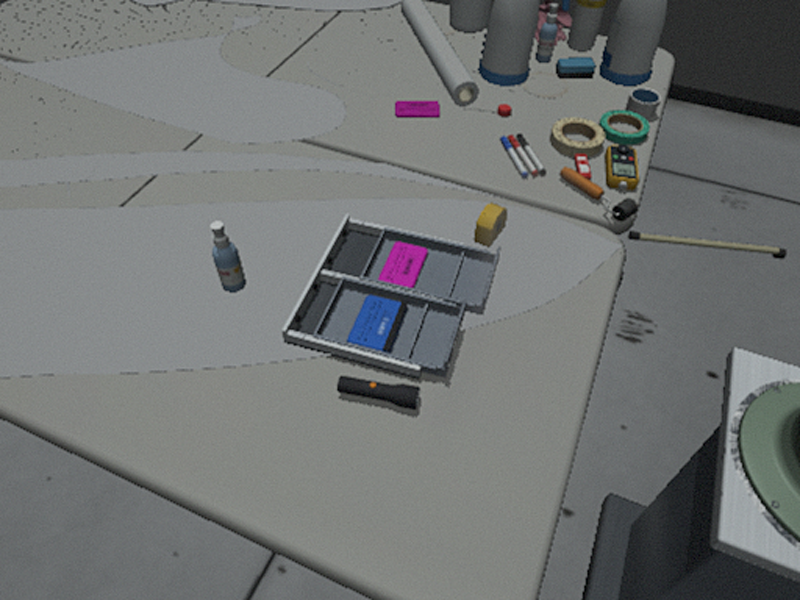

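Top view: blue card at (380,303) in the left tray and magenta at (460,299) in the right. Lips are near (382,385) and (468,390). I'll enlarge the rack.

```bash
cat > h.py <<'E'
from workcell import bot
import numpy as np, cv2
def ray(f,u,v,z):
    E=np.array(f["extrinsics"]);R=E[:3,:3];c=-R.T@E[:3,3]
    d=R.T@np.array([(u-f["cx"])/f["fx"],(v-f["cy"])/f["fy"],1]);return c+d*(z-c[2])/d[2]
E
python3 - <<'E'
from h import *
f=bot.grab_frame("top");c=f["pixels"][130:260,180:380,::-1]
cv2.imwrite("pics/crop.png",cv2.resize(c,(800,520),interpolation=cv2.INTER_CUBIC))
E
```

```text
(no output)
```

View pics/crop.png

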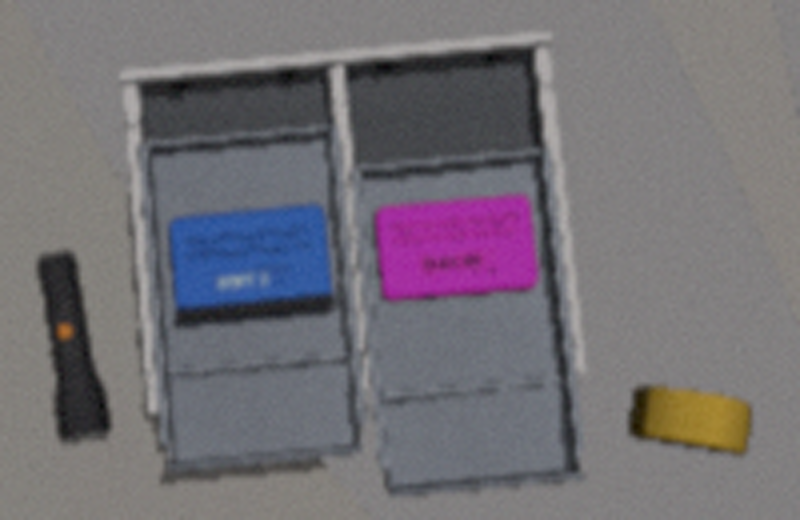

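The enlarged crop shows the left lip from (165,465) to (358,450) and the right lip from (390,488) to (578,472). The rear stop's back edge runs from (122,72) to (551,36), and the card centres are (252,263) and (458,247).

Run:
```python
from h import *
f=bot.grab_frame("top")
P={}
for n,u,v,z in [("Ll",165,465,.048),("Lr",358,450,.048),("Rl",390,488,.048),("Rr",578,472,.048),("stopL",122,72,.034),("stopR",551,36,.034),("rail_lf",153,412,.032),("rail_rf",580,372,.032),
 ("blue",250,257,.022),("mag",458,247,.019),("divL",260,366,.02),("divR",478,390,.02),("torchfront",82,435,.02),("tapeL",632,440,.03),("tapefl",645,388,.062)]:
    P[n]=ray(f,180+(u+.5)/4-.5,130+(v+.5)/4-.5,z);print(n,P[n].round(4))
for a,b in (("Ll","Lr"),("Rl","Rr"),("stopL","stopR"),("rail_lf","rail_rf")):
    d=P[a]-P[b];print(a,np.linalg.norm(d).round(4),"yaw",np.degrees(np.arctan2(-d[0],d[1])).round(2),"mid",((P[a]+P[b])/2).round(4))
```

```text
Ll [0.5403 0.0827 0.048 ]
Lr [ 0.5508 -0.0332  0.048 ]
Rl [ 0.5285 -0.0527  0.048 ]
Rr [ 0.5395 -0.1655  0.048 ]
stopL [0.7851 0.1185 0.034 ]
stopR [ 0.8121 -0.1531  0.034 ]
rail_lf [0.5719 0.0928 0.032 ]
rail_rf [ 0.5999 -0.1699  0.032 ]
blue [0.6697 0.0357 0.022 ]
mag [ 0.6782 -0.0956  0.019 ]
divL [0.6014 0.0282 0.02  ]
divR [ 0.5883 -0.1082  0.02  ]
torchfront [0.5572 0.138  0.02  ]
tapeL [ 0.5588 -0.2019  0.03  ]
tapefl [ 0.5899 -0.2035  0.062 ]
Ll 0.1164 yaw 5.17 mid [0.5455 0.0247 0.048 ]
Rl 0.1133 yaw 5.57 mid [ 0.534  -0.1091  0.048 ]
stopL 0.2729 yaw 5.68 mid [ 0.7986 -0.0173  0.034 ]
rail_lf 0.2642 yaw 6.09 mid [ 0.5859 -0.0386  0.032 ]
```

Blue is in the left tray, out about 30 mm, and magenta is in the right, out about 55 mm. The rack yaw is about 5.6°, with sizes consistent: lip offsets ±66 mm, lip width about 115 mm, rear stop 273 mm. I'll close the fingers, turn +31° and move in front of the right lip, aiming for (0.489,-0.114).

```bash
python3 -m crank '{"travel":[[1.4,-4.5,0],[2.9,-9,0],[4.3,-13.5,0],[5.8,-18,0],[7.2,-22.5,0]],"turn":[[0,0,6],[0,0,12],[0,0,18],[0,0,25],[0,0,31]],"gripper":[1,1,1,1,1]}' 20
python3 -m crank '{"travel":[[1.4,-4.5,0],[2.9,-9,0],[4.3,-13.5,0],[5.8,-18,0],[7.2,-22.5,0]],"turn":[[0,0,0],[0,0,0],[0,0,0],[0,0,0],[0,0,0]],"gripper":[1,1,1,1,1]}'
python3 -m crank '{"travel":[[1.4,-4.5,0],[2.9,-9,0],[4.3,-13.5,0],[5.8,-18,0],[7.2,-22.5,0]],"turn":[[0,0,0],[0,0,0],[0,0,0],[0,0,0],[0,0,0]],"gripper":[1,1,1,1,1]}'
```

```text
clock: 0.7
position: [0.3429, 0.3364, 0.2067]
tool_rot: [-3.141, 0.0, -3.043]
force: [1.8, 0.7, -0.3]
grip_width: 0.0122
finger_force: 0.0
clock: 1.2
position: [0.4149, 0.1115, 0.2069]
tool_rot: [3.141, 0.001, -3.048]
force: [1.3, -0.3, -0.4]
grip_width: -0.0001
finger_force: 0.0
clock: 1.7
position: [0.487, -0.1136, 0.2068]
tool_rot: [-3.142, 0.0, -3.048]
force: [0.9, 1.6, -0.0]
grip_width: -0.0
finger_force: 0.0
```

Yaw is 185.4°, as wanted. Next I'll lower to z≈0.024 and approach the lip face; contact should come at TCP x ≈ 0.5205.

```bash
python3 -m crank '{"travel":[[0,0,-4.5],[0,0,-9],[0,0,-13.5],[0,0,-18.2],[0,0,-18.2]],"turn":[[0,0,0],[0,0,0],[0,0,0],[0,0,0],[0,0,0]],"gripper":[1,1,1,1,1]}'
python3 -m crank '{"travel":[[0.8,0.1,0],[1.6,0.15,0],[2.4,0.25,0],[3.2,0.3,0],[4,0.4,0]],"turn":[[0,0,0],[0,0,0],[0,0,0],[0,0,0],[0,0,0]],"gripper":[1,1,1,1,1]}'
python3 - <<'E'
from h import *
f=bot.grab_frame("wrist");a=f["pixels"][:,:,::-1];g=bot.grab_frame("top")["pixels"][130:260,180:380,::-1]
cv2.imwrite("pics/w1.png",np.vstack([cv2.resize(g,(780,507))]))
E
```

```text
clock: 2.2
position: [0.4831, -0.1111, 0.02]
tool_rot: [3.14, -0.009, -3.048]
force: [-0.8, -0.4, 0.9]
grip_width: -0.0001
finger_force: 0.0
clock: 2.7
position: [0.528, -0.1076, 0.0257]
tool_rot: [-3.141, 0.002, -3.048]
force: [-0.6, 0.5, 0.8]
grip_width: 0.0001
finger_force: 0.0
```

View pics/w1.png

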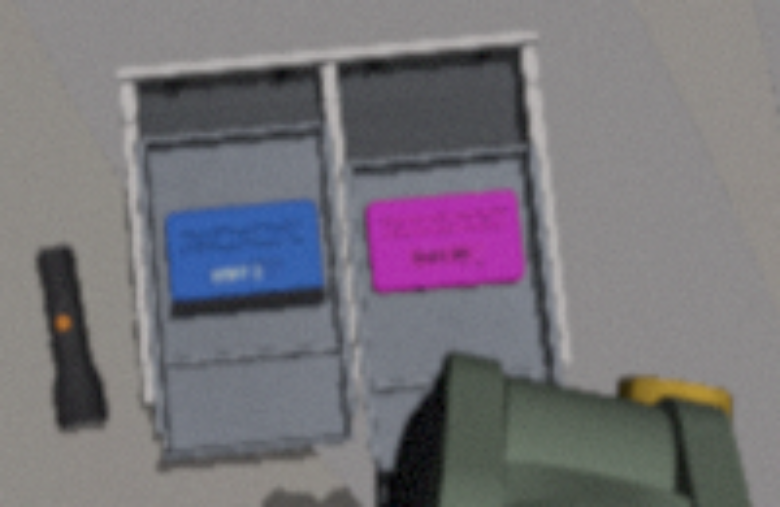

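The arm covers the right lip in this view. The tray's rear edge at (435,160) hasn't visibly moved, so the fingers are at or near contact. I'll push along the rack's x axis.

```bash
python3 -m crank '{"travel":[[0.7,0.07,0],[1.4,0.14,0],[2.1,0.2,0],[2.8,0.28,0],[3.5,0.35,0]],"turn":[[0,0,0],[0,0,0],[0,0,0],[0,0,0],[0,0,0]],"gripper":[1,1,1,1,1]}'
python3 -m crank '{"travel":[[0.3,0.03,0],[0.6,0.06,0],[0.9,0.09,0],[1.2,0.12,0],[1.2,0.12,0]],"turn":[[0,0,0],[0,0,0],[0,0,0],[0,0,0],[0,0,0]],"gripper":[1,1,1,1,1]}'
python3 - <<'E'
from h import *
g=bot.grab_frame("top")["pixels"][130:260,180:380,::-1]
cv2.imwrite("pics/w2.png",cv2.resize(g,(780,507)))
E
```

```text
clock: 3.3
position: [0.5622, -0.1041, 0.0246]
tool_rot: [-3.142, -0.0, -3.048]
force: [-0.3, 0.4, -0.1]
grip_width: 0.0001
finger_force: 0.0
clock: 3.8
position: [0.5739, -0.1029, 0.0247]
tool_rot: [-3.142, 0.0, -3.048]
force: [0.4, 0.2, 0.3]
grip_width: 0.0003
finger_force: 0.0
```

View pics/w2.png

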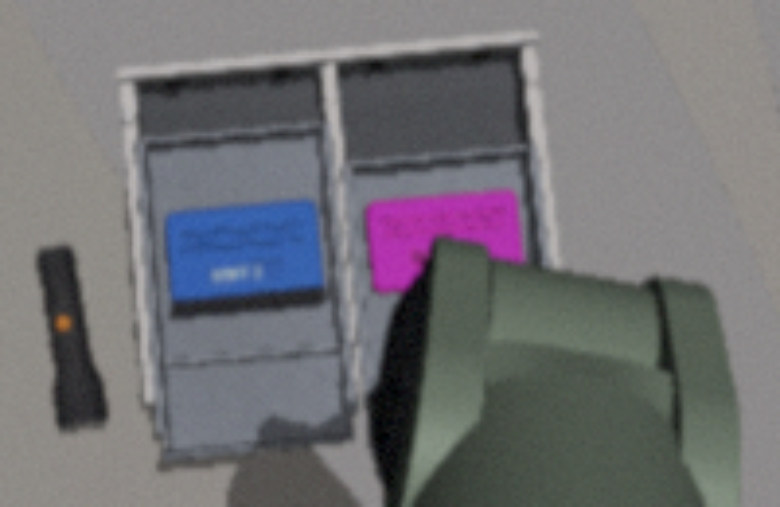

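The magenta tray hasn't moved and the force is near zero, although the TCP advanced 46 mm. The fingers aren't where I expected, so I'll check the scene and wrist views.

Run:
```python
from h import *
s=bot.observe();f=bot.grab_frame("scene");w=bot.grab_frame("wrist")
def pj(f,p):
    E=np.array(f["extrinsics"]);q=E[:3,:3]@p+E[:3,3];return f["fx"]*q[0]/q[2]+f["cx"],f["fy"]*q[1]/q[2]+f["cy"]
print(s["position"],pj(f,s["position"]),pj(f,np.array([.534,-.109,.048])))
c=f["pixels"][110:260,150:350,::-1];print(w["extrinsics"])
cv2.imwrite("pics/s3.png",np.hstack([cv2.resize(c,(400,300),interpolation=cv2.INTER_CUBIC),cv2.resize(w["pixels"][:,:,::-1],(400,300))]))
cv2.imwrite("pics/s3.png",cv2.resize(c,(800,600),interpolation=cv2.INTER_CUBIC));cv2.imwrite("pics/w3.png",cv2.resize(w["pixels"][:,:,::-1],(640,480)))
```

```text
[ 0.57366185 -0.10293351  0.02465727] (np.float64(296.7097870000532), np.float64(176.52811524043483)) (np.float64(313.3541129434851), np.float64(173.40487583197995))
[[-9.33860431e-02  9.95629926e-01 -3.13593654e-04  1.55181914e-01]
 [ 9.45768277e-01  8.88076407e-02  3.12466910e-01 -5.18790908e-01]
 [ 3.11129256e-01  2.88834614e-02 -9.49928593e-01  3.15793020e-02]
 [ 0.00000000e+00  0.00000000e+00  0.00000000e+00  1.00000000e+00]]
```

View pics/s3.png

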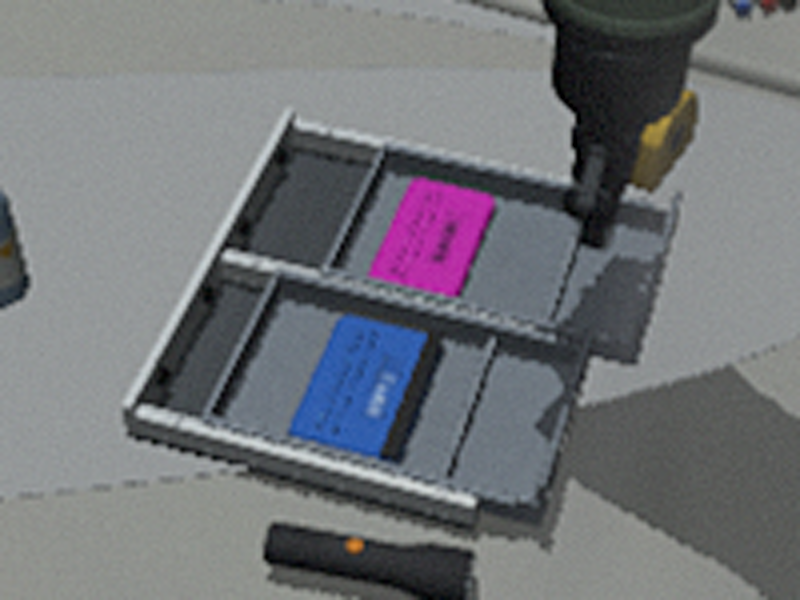

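View pics/w3.png

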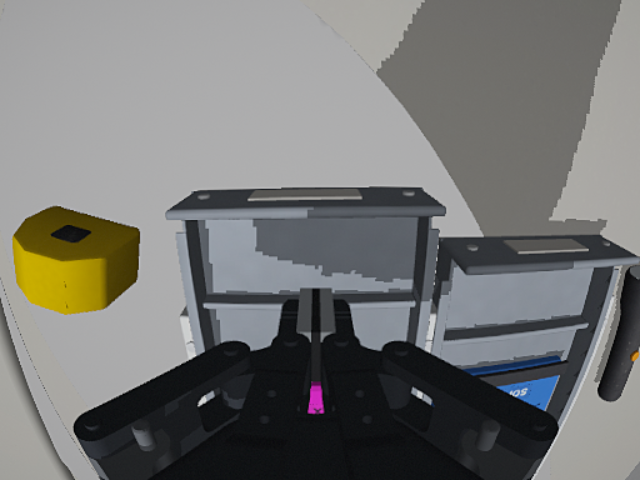

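The scene view shows the fingertip at about (600,240), while the reported TCP projects to (587,266), so the real tip looks higher. In the wrist view the tips (315,290) hang behind the right lip, whose top edge runs from (168,213) to (445,212). I'll quantify this by triangulation.

```bash
cat >> h.py <<'E'
def fish(w,p):
    E=np.array(w["extrinsics"]);q=E[:3,:3]@p+E[:3,3];t=np.arctan2(np.hypot(q[0],q[1]),q[2]);k=w["fx"]*t/np.hypot(q[0],q[1]);return np.array([q[0]*k+w["cx"],q[1]*k+w["cy"]])
def fray(w,u,v,z):
    E=np.array(w["extrinsics"]);R=E[:3,:3];c=-R.T@E[:3,3];a=np.array([u-w["cx"],v-w["cy"]]);r=np.hypot(*a);t=r/w["fx"]
    d=R.T@np.array([*(a/r*np.sin(t)),np.cos(t)]);return c+d*(z-c[2])/d[2]
E
python3 - <<'E'
from h import *
s=bot.observe();w=bot.grab_frame("wrist");f=bot.grab_frame("scene")
E=np.array(w["extrinsics"]);print("cam",-E[:3,:3].T@E[:3,3],w["fx"],w["cx"],w["cy"],s["position"])
for z in(.005,.025,.045,.065):print(z,fish(w,np.array([*s["position"][:2],z]))*1.25)
for u,v in((168,213),(445,212),(443,270),(637,262)):print(u,v,fray(w,u/1.25,v/1.25,.048).round(4))
for u,v in((205,303),(415,303)):print("div",fray(w,u/1.25,v/1.25,.02).round(4))
for z in(.025,.04,.05,.06):print("scene tip",z,ray(f,150+600/4,110+243/4,z).round(4))
E
```

```text
cam [ 0.49527169 -0.1093574   0.19216431] 297.3186396354542 252.28059672275404 187.06581253223706 [ 0.57347427 -0.10299924  0.02467419]
0.005 [313.67961706 263.25433743]
0.025 [313.49902119 278.81964996]
0.045 [313.28132978 297.76358321]
0.065 [313.01544927 321.18071352]
168 213 [ 0.5391 -0.168   0.048 ]
445 212 [ 0.5279 -0.0519  0.048 ]
443 270 [ 0.554  -0.0473  0.048 ]
637 262 [0.5422 0.0808 0.048 ]
div [ 0.5967 -0.1601  0.02  ]
div [ 0.5858 -0.0469  0.02  ]
scene tip 0.025 [ 0.5725 -0.1254  0.025 ]
scene tip 0.04 [ 0.5693 -0.1114  0.04  ]
scene tip 0.05 [ 0.5672 -0.1021  0.05  ]
scene tip 0.06 [ 0.5651 -0.0927  0.06  ]
```

All cameras agree on the lip. The real fingertips sit about 25 mm above the reported TCP (scene: tip z ≈ 0.05), so they slid just over the lip. I'll lift, back out in front of the lip, and lower with a force check.

```bash
python3 -m crank '{"travel":[[0,0,3],[-3,-0.3,4],[-6,-0.6,4],[-9.5,-0.9,4],[-9.5,-0.9,4]],"turn":[[0,0,0],[0,0,0],[0,0,0],[0,0,0],[0,0,0]],"gripper":[1,1,1,1,1]}'
python3 -m crank '{"travel":[[0,0,-2],[0,0,-4],[0,0,-5],[0,0,-5.5],[0,0,-5.5]],"turn":[[0,0,0],[0,0,0],[0,0,0],[0,0,0],[0,0,0]],"gripper":[1,1,1,1,1]}'
python3 - <<'E'
from h import *
s=bot.observe();f=bot.grab_frame("scene");w=bot.grab_frame("wrist")
E=np.array(f["extrinsics"])
q=E[:3,:3]@s["position"]+E[:3,3];print("tcp in crop",(f["fx"]*q[0]/q[2]+f["cx"]-230)*6,(f["fy"]*q[1]/q[2]+f["cy"]-110)*6)
c=f["pixels"][110:210,230:350,::-1]
cv2.imwrite("pics/s4.png",cv2.resize(c,(720,600),interpolation=cv2.INTER_CUBIC))
E
```

```text
clock: 4.55
position: [0.4745, -0.1126, 0.0648]
tool_rot: [3.141, -0.003, -3.05]
force: [-1.4, 0.4, 0.1]
grip_width: -0.0002
finger_force: 0.0
clock: 5.05
position: [0.4786, -0.112, 0.0094]
tool_rot: [3.142, -0.001, -3.048]
force: [0.3, -0.7, 1.4]
grip_width: -0.0003
finger_force: 0.0
tcp in crop 615.0386495959268 476.50350606137243
```

View pics/s4.png

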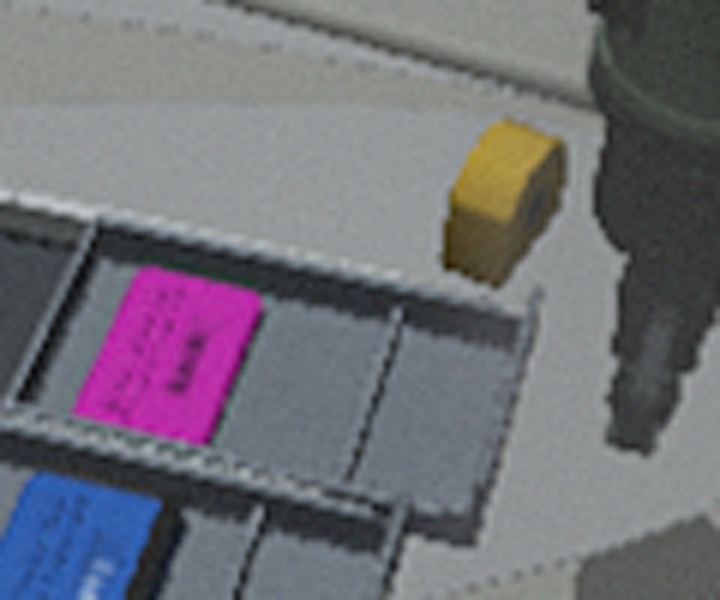

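The tip is at (632,450), above the projected TCP (615,476), so its real height is about 25–30 mm. I'll lower 1 cm more with care and then push.

```bash
python3 -m crank '{"travel":[[0,0,-0.3],[0,0,-0.6],[0,0,-0.9],[0,0,-0.9],[0,0,-0.9]],"turn":[[0,0,0],[0,0,0],[0,0,0],[0,0,0],[0,0,0]],"gripper":[1,1,1,1,1]}'
python3 -m crank '{"travel":[[0.9,0.09,0],[1.8,0.18,0],[2.7,0.27,0],[3.6,0.36,0],[4.5,0.45,0]],"turn":[[0,0,0],[0,0,0],[0,0,0],[0,0,0],[0,0,0]],"gripper":[1,1,1,1,1]}'
python3 -m crank '{"travel":[[0.6,0.06,0],[1.2,0.12,0],[1.8,0.18,0],[2.4,0.24,0],[3,0.3,0]],"turn":[[0,0,0],[0,0,0],[0,0,0],[0,0,0],[0,0,0]],"gripper":[1,1,1,1,1]}'
```

```text
clock: 5.65
position: [0.4786, -0.1119, 0.0006]
tool_rot: [3.142, -0.0, -3.048]
force: [-0.8, -0.1, -0.5]
grip_width: -0.0001
finger_force: 0.0
clock: 6.15
position: [0.5242, -0.1073, 0.0006]
tool_rot: [3.141, -0.001, -3.048]
force: [-3.3, -0.0, 1.3]
grip_width: -0.0003
finger_force: 1.4
clock: 6.65
position: [0.5539, -0.1043, 0.0006]
tool_rot: [3.141, -0.0, -3.048]
force: [-2.8, 1.9, -0.3]
grip_width: -0.0001
finger_force: 1.2
```

The push is now working, with about 3 N on the tool. I'll continue slowly to the stop.

```bash
python3 -m crank '{"travel":[[0.4,0.04,0],[0.8,0.08,0],[1.2,0.12,0],[1.5,0.15,0],[1.8,0.18,0]],"turn":[[0,0,0],[0,0,0],[0,0,0],[0,0,0],[0,0,0]],"gripper":[1,1,1,1,1]}'
python3 -m crank '{"travel":[[0.1,0.01,0],[0.2,0.02,0],[0.3,0.03,0],[0.4,0.04,0],[0.4,0.04,0]],"turn":[[0,0,0],[0,0,0],[0,0,0],[0,0,0],[0,0,0]],"gripper":[1,1,1,1,1]}'
```

```text
clock: 7.15
position: [0.5718, -0.1026, 0.0007]
tool_rot: [-3.142, -0.0, -3.048]
force: [-2.6, 2.1, 0.1]
grip_width: -0.0003
finger_force: 1.1
clock: 7.65
position: [0.5726, -0.1026, 0.0005]
tool_rot: [3.141, -0.006, -3.049]
force: [-20.3, 1.5, 13.5]
grip_width: 0.0002
finger_force: 9.7
```

The stop is reached: 20 N at TCP x=0.572, which matches the home lip at the rack's front edge. I'll back off, rise and go over the left recess (≈0.573, 0.027).

```bash
python3 -m crank '{"travel":[[-2,-0.2,0],[-4,-0.4,0],[-4,-0.4,4.5],[-4,-0.4,9],[-4,-0.4,12]],"turn":[[0,0,0],[0,0,0],[0,0,0],[0,0,0],[0,0,0]],"gripper":[1,1,1,1,1]}'
python3 -m crank '{"travel":[[1,4.4,0],[2.4,8.8,0],[3.7,13.3,0],[3.7,13.3,0],[3.7,13.3,0]],"turn":[[0,0,0],[0,0,0],[0,0,0],[0,0,0],[0,0,0]],"gripper":[1,1,1,1,1]}'
python3 - <<'E'
from h import *
w=bot.grab_frame("wrist");print(bot.observe()["position"], [fish(w,np.array([.575,.028,z]))*1.25 for z in(.009,.048)])
cv2.imwrite("pics/w5.png",cv2.resize(w["pixels"][:,:,::-1],(640,480)))
E
```

```text
clock: 8.15
position: [0.5366, -0.1068, 0.1237]
tool_rot: [-3.141, 0.003, -3.049]
force: [0.0, -0.1, -0.9]
grip_width: 0.0001
finger_force: 0.0
clock: 8.65
position: [0.573, 0.0275, 0.1207]
tool_rot: [-3.141, 0.001, -3.046]
force: [-0.8, -1.0, 0.3]
grip_width: 0.0004
finger_force: 0.0
[0.5727427  0.02619227 0.12076897] [array([314.60538303, 219.97222866]), array([314.46775859, 235.85924109])]
```

View pics/w5.png

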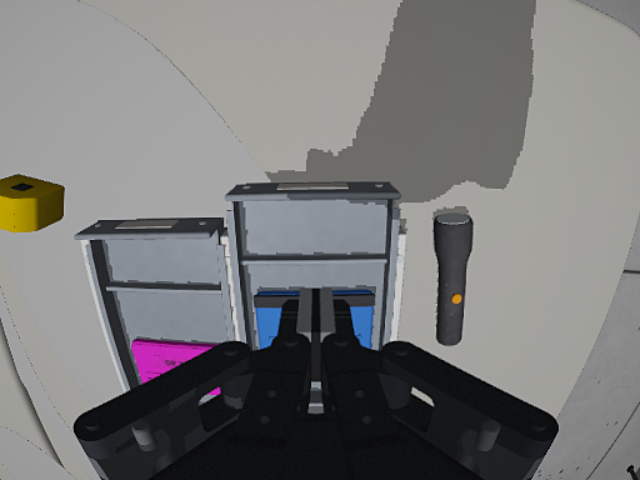

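The wrist view shows the magenta tray home and the blue tray's recess spanning rows 198–260 around x=315, matching the predicted centre at (315,220). I'll descend into it, then draw.

```bash
python3 -m crank '{"travel":[[0,0,-4],[0,0,-8],[0,0,-10],[0,0,-11],[0,0,-11.6]],"turn":[[0,0,0],[0,0,0],[0,0,0],[0,0,0],[0,0,0]],"gripper":[1,1,1,1,1]}'
python3 -m crank '{"travel":[[-0.6,-0.06,0],[-1.2,-0.12,0],[-1.8,-0.18,0],[-2.4,-0.24,0],[-3,-0.3,0]],"turn":[[0,0,0],[0,0,0],[0,0,0],[0,0,0],[0,0,0]],"gripper":[1,1,1,1,1]}'
```

```text
clock: 9.2
position: [0.5726, 0.0255, 0.0044]
tool_rot: [-3.141, -0.0, -3.05]
force: [0.2, -0.1, 0.5]
grip_width: -0.0002
finger_force: 0.0
clock: 9.7
position: [0.5427, 0.0237, 0.0053]
tool_rot: [-3.142, 0.001, -3.048]
force: [2.9, -0.6, 2.3]
grip_width: 0.0002
finger_force: 1.2
```

It's hooked, with +3 N on the tool. The stop should come at about TCP x ≈ 0.477.

```bash
python3 -m crank '{"travel":[[-0.8,-0.08,0],[-1.6,-0.16,0],[-2.4,-0.24,0],[-3.2,-0.32,0],[-4,-0.4,0]],"turn":[[0,0,0],[0,0,0],[0,0,0],[0,0,0],[0,0,0]],"gripper":[1,1,1,1,1]}'
python3 -m crank '{"travel":[[-0.4,-0.04,0],[-0.8,-0.08,0],[-1.2,-0.12,0],[-1.6,-0.16,0],[-2,-0.2,0]],"turn":[[0,0,0],[0,0,0],[0,0,0],[0,0,0],[0,0,0]],"gripper":[1,1,1,1,1]}'
python3 -m crank '{"travel":[[-0.1,-0.01,0],[-0.3,-0.03,0],[-0.5,-0.05,0],[-0.7,-0.07,0],[-0.8,-0.08,0]],"turn":[[0,0,0],[0,0,0],[0,0,0],[0,0,0],[0,0,0]],"gripper":[1,1,1,1,1]}'
```

```text
clock: 10.2
position: [0.5019, 0.0197, 0.0047]
tool_rot: [-3.142, -0.0, -3.048]
force: [2.5, -1.7, 0.2]
grip_width: 0.0001
finger_force: 1.3
clock: 10.7
position: [0.4824, 0.0177, 0.0047]
tool_rot: [-3.142, 0.0, -3.048]
force: [3.3, -1.4, -0.0]
grip_width: 0.0002
finger_force: 1.2
clock: 11.2
position: [0.4763, 0.0171, 0.0049]
tool_rot: [-3.142, 0.003, -3.048]
force: [14.0, -1.4, -10.8]
grip_width: -0.0002
finger_force: 7.0
```

The front stop is reached (14 N at x=0.476, as predicted). I'll release backwards 1.5 cm, rise, and check.

```bash
python3 -m crank '{"travel":[[1.5,0.15,0],[1.5,0.15,0.5],[1.5,0.15,5],[1.5,0.15,9.5],[1.5,0.15,14]],"turn":[[0,0,0],[0,0,0],[0,0,0],[0,0,0],[0,0,0]],"gripper":[1,1,1,1,1]}'
python3 -m crank '{"travel":[[0,4,2],[0,8,4],[0,12,4],[0,16,4],[0,16,4]],"turn":[[0,0,0],[0,0,0],[0,0,0],[0,0,0],[0,0,0]],"gripper":[1,1,1,1,1]}'
python3 - <<'E'
from h import *
f=bot.grab_frame("scene")
cv2.imwrite("pics/s6.png",cv2.resize(f["pixels"][110:260,150:350,::-1],(800,600),interpolation=cv2.INTER_CUBIC))
E
```

```text
clock: 11.7
position: [0.4882, 0.0183, 0.1462]
tool_rot: [3.142, -0.002, -3.048]
force: [0.6, -0.4, -0.0]
grip_width: -0.0001
finger_force: 0.0
clock: 12.2
position: [0.488, 0.1838, 0.1846]
tool_rot: [3.14, -0.001, -3.042]
force: [-0.8, -1.3, -0.6]
grip_width: 0.0002
finger_force: 0.0
```

View pics/s6.png

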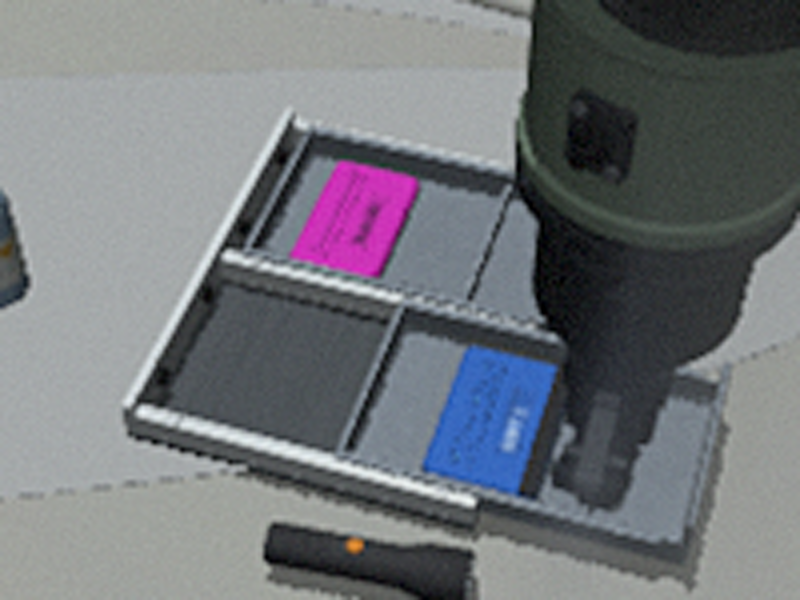

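In the last view, magenta's tray is against the rear stop's bumpers and blue's tray is fully out. Both cards are flat, and the torch and tape are undisturbed. The distance between the two stops works out at 111 mm in the rack frame against the 110 mm stroke.

```bash
python3 -c "from workcell import bot;print(bot.job_done())"
```

```text
the job is handed in; nothing more can be done
None
```

I pushed the magenta tray home against its rear stop, drew the blue tray out to its front stop by the lip, and handed the job in at about 12 s; no verdict was returned, and I saw no sign of the cards, torch or tape measure being touched.

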